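# Extractor, mains, start: set the kiln going

### The arm

A 6-joint arm with a two-finger parallel gripper is mounted at the origin on the work surface. World frame = base frame: x ahead of the robot, y to its left, z up, the work surface at z = 0. Lengths are in m, angles in rad, forces in N, time in s.
With the tool pointing down it reaches from about 0.275 to 0.85 m from the base axis. Payload 5.2 kg.
Tool frame: the origin (TCP) lies on the mounting face of the last link; the fingertips stand 173 mm ahead of it and the grasp point (between the pads) lies 155 mm ahead of it; z points along the fingers, y is the line along which they close (so a half turn about z gives the same grasp; the last joint's range is limited). The gripper opens to 85 mm and grips with 20 to 120 N. Pads are 22 mm wide; open, the fingers measure 114 mm over their backs; the gripper's body (76 mm by 85 mm) begins 54 mm behind the grasp point. The pads swing forward as they close: fully open they stand 13 mm farther back than shut.
Start: joints at [0.903, 0.259, 1.535, -0, 1.348, -0.203], TCP at [0.247, 0.492, 0.405] pointing down, gripper open.
Joint ranges: [-3.14, 3.14], [-0.91, 2.08], [0.19, 2.58], [-1.22, 4.36], [0.22, 2.71], [-3.12, 3.12]. Speed limits (rad/s): [2.57, 2.57, 3.14, 3.14, 3.14, 3.14].

### API

Orientations are given as a unit quaternion [w, x, y, z].
In Python, from plant import readout, get_image, get_calibration, workorder gives the robot as it stands. The module is installed in compiled form; this text tells all that it offers.
- The arm moves only by the tool play_rows, never from a script. Its argument "moves" is a list that holds one entry, the list of rows, each a list of 5 numbers: the opening, from 0 (shut) to 1 (fully open), then the shift along the tool's x, y, z in cm, then the turn about the tool's z in rad. A call has 1 to 12 rows; each row shifts and turns the commanded pose from where the row before left it, along the tool's axes as they then stand; what a row does not reach is not made up. A row lasts 1/10 s, in which the tool goes at most 50 mm and 8.59 degrees, less where a joint would pass 70% of its speed; a pose out of reach is approached as far as the arm can. A call is refused whole if a number of a shift passes 5 or a number of a turn 0.15, either way. A call with a gripper value outside its range is refused whole. The fingers move at their own pace and stop on an object; "grip_force" is the grip in N (left out, the last holds). Time passes only in rows, so rows that do not move let the fingers close. It gives the time, the measured TCP pose, the force, the opening and the grip force at its end, in the units of the state.
- readout.state(): the state, without advancing time (a new reading comes with each control period).
- get_image(name): name is "scene" or "top" or "wrist"; returns (picture, depth): 400x640x3 uint8, red, green, blue; 400x640 float32, m along the optical axis (not along the pixel's ray), 0 where there is no reading.
- get_calibration(name): a dict with "mtx" (3x3 intrinsics, pixels), "k1" (the pictures are not rectified: a ray, as slopes to the right and down, at radius r is drawn at 1 + k1 r^2 times it, then the intrinsics apply), "R" (3x3) and "t" (3): a world point X has camera coordinates R X + t; the wrist camera has in their place "hand_eye" (4x4, takes a point from camera to tool coordinates, whose origin is the TCP and whose axes are the flange's). Camera axes: x right, y down, z forward; pixel columns grow to the right and rows downward; lengths in m; the calibration is good to about 2 mm. A picture is of the moment at which its call begins: read the wrist's pose just before it. get_calibration takes no time and is no camera call.
- workorder.finish_job(): hands the job in; it is judged then, once.
The state is a dict: "t": time; "qpos": joint angles; "qvel": joint speeds; "joint_efforts": joint torques, N m; "tool_pos": TCP position; "tcp_rot": TCP orientation; "contact_force": force on the tool from outside, world axes, zero at the start; "torque": the same for the moment, N m; "finger_gap": finger opening in m; "gripper_force": force on a finger pad.
Only numpy, scipy, OpenCV 4.12 (cv2) and the standard library are available. Lean on these libraries where they do the work, as an engineer would, in place of code of your own. Each camera call takes 0.05 s, during which the arm holds its last target. There are 200 camera calls.

### The job

The kiln is loaded and ready to fire: with light fingertip presses, first switch on the fume extractor by pushing the blue button on its top fully in, then switch on the control box by pressing down the raised upper end (white dot) of its black mains rocker as far as it goes, and last push the green start button fully in. All three stay where they are pushed. Do not press the black stop button or the red emergency stop, do not turn the dial, do not lift or shove either machine, and leave the glass and other things on the bench where they are.

Things in the scene. Friction and masses are not known exactly. Their poses are not given: they have to be found in the camera images.
- control_box: blue steel kiln control box on rubber feet, loose, about 3.4 kg, 200 deep (its x) x 270 wide (its y), 55 high in front (-x side, towards the robot), 108 behind. Origin: centre of its underside. The grey panel slopes 0.26 rad; its outward normal in the box frame is (-0.257, 0, 0.966). Panel also carries a display and pilot lamps, at most 6 high
- mains (a joint): black mains rocker switch at (-45, 75) mm in the control box frame, 50 long (along the box's x) x 30 wide x 10 thick, hinged across its middle: 0 rad = off (the end with a white dot, the upper one, away from the robot, stands up), 0.28 rad = on (that end fully down). It stays where it is left; about 3 N at the dot tips it; the dot goes down by 4.4 mm
- mains_press (a point): the white dot on top of the mains rocker's raised half, 16 mm uphill (box +x) of its hinge: where to press; moves with the rocker
- start (a joint): green start button at (-45, 0) mm in the control box frame, a flat round head 29 across in a steel collar 38 across: 0 m = out (off, head 12 above the panel), 0.006 m = fully in (on). It moves square to the panel, needs about 3 N and stays where it is pushed
- start_top (a point): centre of the green start button's top face; moves with it
- fan (a joint): blue button on top of the fume extractor, a flat round head 29 across in a steel collar 38 across: 0 m = out (off, head 12 above the case), 0.006 m = fully in (on). It moves straight down, needs about 3 N and stays where it is pushed
- fan_top (a point): centre of the blue button's top face (212 above the bench when out); moves with it
- extractor: fume extractor: white case 170 deep (its x) x 210 wide (its y) x 200 high with round fan guards in front and behind, about 3 kg, standing loose on rubber feet. Origin: centre of its underside on the bench; its -x side faces the robot more or less; z up. The blue button is at (-35, 65) mm in its frame, a flat green pilot lamp at (-35, 15)
- stop (a joint): black stop button at (-45, -75) mm in the control box frame, same form and travel as the green one (0 m = out, 0.006 m = in): leave it alone
- estop (a joint): red emergency-stop mushroom at (40, -90) mm in the control box frame, 40 across, its top 33 above the panel, on a yellow disc (0 m = out, 0.006 m = in): leave it alone
- dial_mark (a point): mark on the rim of the control box's black temperature dial at (35, -10) mm in its frame, 20 mm from the dial's axis; the dial is 40 across and 23 high, set anywhere at the start and turns freely under a touch: leave it alone
- casting: clear aqua glass block 45 x 45 x 35 high lying on top of the extractor, behind and to the side of the button; origin at the centre of its underside
- mould: white plaster mould, a cup 90 across and 90 high on the bench; origin at the centre of its underside
- frit_jar: jar of aqua glass with a white cap, 72 across and 100 high, on the bench; origin at the centre of its underside
- tin: tall metal tin 65 x 105, 230 high with its white cap, on the bench; origin at the centre of its underside
- billet_a: aqua glass billet 55 x 30 x 22 high lying on the bench between the machines and the robot; origin at the centre of its underside
- billet_b: aqua glass billet 60 x 32 x 22 high lying on the bench at the robot's left; origin at the centre of its underside
- brush: hand brush 180 long lying on the bench near the robot; origin at the centre of its underside

How it is judged:
On the way, in this order (a step that is already met when the one before it is completed fails the run):
1. the fume extractor is switched on (blue button in) (value of joint fan above 0.0045 m), for 0.1 s.
2. the mains rocker is switched on (value of joint fan above 0.0045 m and value of joint mains above 0.21 rad), for 0.1 s.
3. the green start button is pushed in (all of step 2 and value of joint start above 0.0045 m), for 0.1 s.
At the end, for the whole second after the job is handed in: blue and green buttons at least 4.5 mm in, mains rocker at 0.21 rad or more, stop and emergency stop less than 2 mm in, both machines at rest within 12 mm of where they stood, the dial mark within 12 mm and all else within 20 mm of its start (all of step 3 and value of joint each of stop, estop below 0.002 m and distance of each of control_box, extractor, dial_mark from where it was at the start of the episode below 0.012 m and distance of each of casting, mould, frit_jar, tin, billet_a, billet_b, brush from where it was at the start of the episode below 0.02 m and linear speed of each of control_box, extractor below 0.02 m/s); the robot touches nothing.
It fails at once if out of order: the mains rocker tipped past 0.1 rad before the extractor is on, or the start button 2 mm in before extractor and mains are on ((value of joint mains above 0.1 rad and value of joint fan below 0.0045 m) or (value of joint start above 0.002 m and (value of joint fan below 0.0045 m or value of joint mains below 0.2 rad))).
It fails at once if the black stop button or the emergency stop pressed 2 mm, or the dial turned (its mark moves 12 mm) (value of joint any of stop, estop above 0.002 m or distance of dial_mark from where it was at the start of the episode above 0.012 m).
It fails at once if the control box or the extractor lifted, carried or shoved 12 mm (distance of any of control_box, extractor from where it was at the start of the episode above 0.012 m).
It fails at once if the control box or the extractor pressed hard (over 40 N) (contact force between the fingers and control_box above 40 N or contact force between the fingers and extractor above 40 N).
It fails at once if the casting, mould, jar, tin, brush or a billet moved, lifted or knocked over (20 mm) (distance of any of casting, mould, frit_jar, tin, billet_a, billet_b, brush from where it was at the start of the episode above 0.02 m).
It also fails if it takes over 61 s, if anything falls off the work surface, if the arm or the gripper's body presses on something with over 40 N, if the wrist force passes 120 N, or if a joint passes its speed limit or range.

## Working session

There is one attempt and no reset: what is moved stays moved. The work goes in short steps, Python scripts to look and compute and a tool call to move; the robot and the scene stay as the last step left them, time stands still between calls to the robot, and variables do not carry over. Pictures are saved under pics/ and viewed, at most 10 in all, crops included, and the job is handed in when it is done.

Besides the shell and the picture viewer there is one more tool, called after "Request:" in YAML: its name, and indented under it one key for each argument. play_rows: Moves the arm, as the interface text tells. Its arguments: {"type":"object","properties":{"moves":{"type":"array","items":{"type":"array","items":{"type":"array","items":{"type":"number"}}}},"grip_force":{"type":"number"}},"required":["moves"]}

```bash
mkdir -p pics
cat > h.py <<'E'
import numpy as np,cv2
from plant import readout,get_image,get_calibration,workorder
from scipy.spatial.transform import Rotation as Ro
def tool(s):
    T=np.eye(4);q=s['tcp_rot'];T[:3,:3]=Ro.from_quat([q[1],q[2],q[3],q[0]]).as_matrix();T[:3,3]=s['tool_pos'];return T
def grab(name):
    s=readout.state();im,d=get_image(name);c=get_calibration(name)
    if 'hand_eye' in c: M=tool(s)@np.array(c['hand_eye'])
    else:
        M=np.eye(4);R=np.array(c['R']);M[:3,:3]=R.T;M[:3,3]=-R.T@np.array(c['t'])
    np.savez(f'{name}.npz',im=im,d=d,M=M,K=c['mtx'],k1=c['k1']);return im,d
def load(name): return np.load(f'{name}.npz')
def cloud(z):
    v,u=np.mgrid[:400,:640];K=z['K'];k=float(z['k1'])
    p=cv2.undistortPoints(np.stack([u,v],-1).reshape(-1,1,2).astype(float),K,np.array([k,0,0,0.]))[:,0]
    d=z['d'].reshape(-1,1);P=np.c_[p*d,d];W=P@z['M'][:3,:3].T+z['M'][:3,3];W[d[:,0]==0]=np.nan
    return W.reshape(400,640,3)
def save(im,n): cv2.imwrite(f'pics/{n}.png',im[...,::-1])
E
python3 - <<'E'
from h import *
for n in('scene','top'):
    im,d=grab(n);save(im,n+'0')
s=readout.state();print(s)
E
```

```text
{'t': 0.1, 'qpos': array([ 9.03158016e-01,  2.59267418e-01,  1.53600064e+00,  2.97043417e-06,
        1.34800013e+00, -2.02790482e-01]), 'qvel': array([-0.00046076, -0.00241206, -0.00218011, -0.00118823, -0.00055393,
       -0.00140907]), 'joint_efforts': array([ 2.82805871e-03, -4.46965063e+01, -2.91247702e+01, -3.44275377e-04,
        6.14873978e-03, -2.10864192e-05]), 'tool_pos': array([0.2464039 , 0.49149055, 0.4039482 ]), 'tcp_rot': array([-3.54520957e-04,  2.30337175e-01,  9.73110520e-01, -7.59061920e-04]), 'contact_force': array([-0.12201405, -0.12034063,  0.29744378]), 'torque': array([ 0.00746933, -0.00375517, -0.01209365]), 'gripper_force': 0.0, 'finger_gap': 0.08536664216993461}
```

View pics/scene0.png

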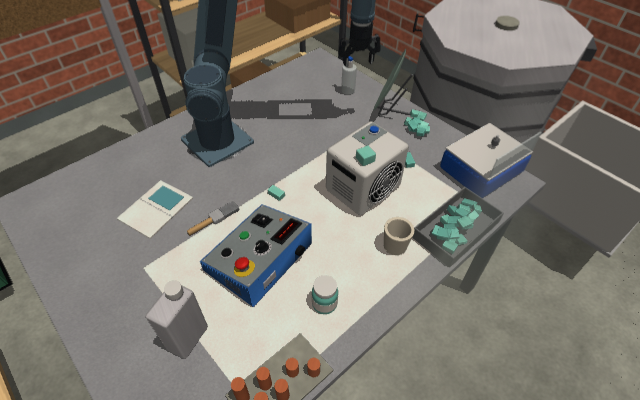

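View pics/top0.png

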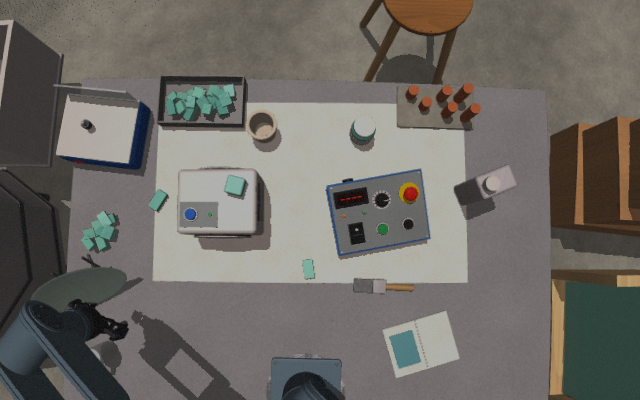

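The top view shows the blue button at (190,214), green (383,229), rocker (356,233) and stop (408,224). In the scene view they are at (374,129), (244,235) and (263,219). Next I measure them.

Run:
```python
from h import *
def und(z,uv): return cv2.undistortPoints(np.array([[uv]],float),z['K'],np.array([float(z['k1']),0,0,0]))[0,0]
Z={n:load(n) for n in('scene','top')};C={n:cloud(Z[n]) for n in Z}
reg={'blue':(lambda r,g,b:(b>r*2)&(b>g*1.3)&(b>80),{'scene':(374,129),'top':(190,214)},12),
'green':(lambda r,g,b:(g>r*1.5)&(g>b*1.3)&(g>60),{'scene':(244,235),'top':(383,229)},9),
'rocker':(lambda r,g,b:(r<60)&(g<60)&(b<60),{'scene':(263,219),'top':(356,233)},14),
'dot':(lambda r,g,b:(r>150)&(g>150)&(b>150),{'scene':(263,219),'top':(356,233)},11),
'stop':(lambda r,g,b:(r<60)&(g<60)&(b<60),{'scene':(227,252),'top':(408,224)},9),
'red':(lambda r,g,b:(r>120)&(g<60)&(b<60),{'scene':(242,265),'top':(409,194)},13)}
for k,(f,c,R) in reg.items():
    rays=[]
    for n in Z:
        im=Z[n]['im'].astype(float);v,u=np.mgrid[:400,:640]
        m=f(*[im[...,i] for i in range(3)])&(np.hypot(u-c[n][0],v-c[n][1])<R)
        if m.sum()==0: print(k,n,'none');continue
        uv=np.array([u[m].mean(),v[m].mean()]);P=np.nanmedian(C[n][m],0)
        d=Z[n]['M'][:3,:3]@np.r_[und(Z[n],uv),1];d/=np.linalg.norm(d);rays.append((Z[n]['M'][:3,3],d))
        print(k,n,m.sum(),uv.round(1),P.round(4))
    if len(rays)==2:
        A=sum(np.eye(3)-np.outer(d,d) for o,d in rays);b=sum((np.eye(3)-np.outer(d,d))@o for o,d in rays)
        X=np.linalg.solve(A,b);print('  tri',X.round(4),[round(np.linalg.norm(np.cross(X-o,d))*1e3,1) for o,d in rays])
# extractor top plane & box panel
T=C['top'];m=(T[...,2]>.19)&(T[...,2]<.206)
v,u=np.nonzero(m&(np.mgrid[:400,:640][1]<280)&(np.mgrid[:400,:640][1]>165)&(np.mgrid[:400,:640][0]>150)&(np.mgrid[:400,:640][0]<250))
p=T[v,u];r=cv2.minAreaRect(p[:,:2].astype(np.float32));print('ext',r,np.median(p[:,2]))
P=T[165:260,320:440].reshape(-1,3);P=P[(P[:,2]>.045)&(P[:,2]<.115)];r=cv2.minAreaRect(P[:,:2].astype(np.float32));print('box',r)
np.save('dummy.npy',0)
a=[]
for n in Z:
  im=Z[n]['im'];x0,y0=((320,160) if n=='top' else (190,195));a.append(cv2.resize(im[y0:y0+100,x0:x0+130],None,fx=6,fy=6,interpolation=cv2.INTER_CUBIC)[:,:,:])
save(cv2.resize(np.vstack(a),None,fx=.5,fy=.5),'crop')
```

```text
blue scene 48 [373.8 128.8] [0.5103 0.3041 0.2104]
blue top 89 [189.9 213.7] [0.5058 0.3038 0.2107]
  tri [0.507  0.3055 0.2071] [np.float64(0.7), np.float64(0.7)]
green scene 62 [243.7 234.7] [ 0.4894 -0.2099  0.0802]
green top 80 [382.5 228.7] [ 0.4857 -0.208   0.0796]
  tri [ 0.4867 -0.2085  0.0756] [np.float64(0.3), np.float64(0.3)]
rocker scene 178 [260.9 220.2] [ 0.4814 -0.1402  0.0785]
rocker top 286 [356.4 233.2] [ 0.4721 -0.1343  0.0777]
  tri [ 0.4724 -0.1351  0.0695] [np.float64(0.4), np.float64(0.4)]
dot scene none
dot top none
stop scene 65 [225.8 251.9] [ 0.5065 -0.2832  0.0799]
stop top 71 [408.  223.9] [ 0.5013 -0.2803  0.0802]
  tri [ 0.502  -0.2817  0.0742] [np.float64(0.1), np.float64(0.1)]
red scene 123 [241.5 262.5] [ 0.5907 -0.2818  0.1222]
red top 132 [410.6 193.1] [ 0.5847 -0.2786  0.1212]
  tri [ 0.5856 -0.2798  0.1145] [np.float64(0.4), np.float64(0.4)]
ext ((0.5434088110923767, 0.24081453680992126), (0.1680232137441635, 0.20738919079303741), 1.6487596035003662) 0.19826962115599933
box ((0.5394026041030884, -0.19618496298789978), (0.21460123360157013, 0.2717665135860443), 11.722699165344238)
```

View pics/crop.png

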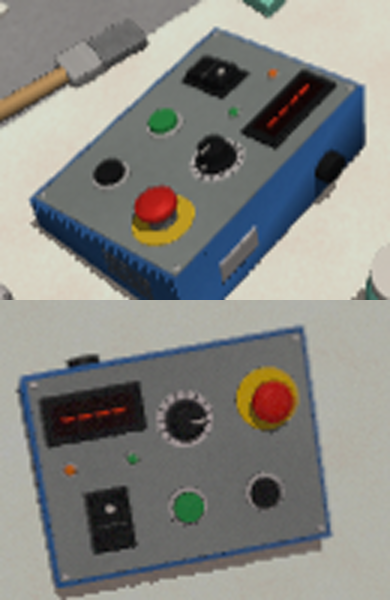

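The crop shows the dot on the rocker's uphill half. It sits at about (356.7,229.7) in the top view and (263.7,219) in the scene view. Box yaw is about 0.21 rad. I'll close the fingers, rise and turn to line up with the box.

Request:
play_rows:
  moves:
    - [[0,0,0,-0.7,-0.113],[0,0,0,-0.7,-0.113],[0,0,0,-0.7,-0.113],[0,0,0,-0.7,-0.113],[0,0,0,-0.7,-0.113],[0,0,0,0,-0.113],[0,0,0,0,0]]

```text
t: 0.8
tool_pos: [0.2465, 0.4916, 0.4395]
tcp_rot: [-0.0, -0.107, 0.994, -0.0]
contact_force: [0.1, -0.5, 0.3]
finger_gap: -0.0001
gripper_force: 0.0
```

```bash
cat > go.py <<'E'
import sys
from h import *
s=readout.state();T=tool(s)
print('t',round(s['t'],2),'tip',(T[:3,3]+.173*T[:3,2]).round(4),'x',T[:3,0].round(3),'y',T[:3,1].round(3),'F',s['contact_force'].round(2),'gap',s['finger_gap'])
if len(sys.argv)>1:
    g=np.array(list(map(float,sys.argv[1:4])));print('delta tool cm',(100*T[:3,:3].T@(g-T[:3,3]-.173*T[:3,2])).round(2))
E
python3 go.py .507 .3045 .235
```

```text
t 0.8 tip [0.2464 0.4915 0.2665] x [-0.977 -0.213  0.   ] y [-0.213  0.977 -0.   ] F [ 0.12 -0.49  0.33] gap -0.00014192820556642856
delta tool cm [-21.49 -23.81   3.15]
```

Request:
play_rows:
  moves:
    - [[0,-2.7,-3.0,0,0],[0,-2.7,-3.0,0,0],[0,-2.7,-3.0,0,0],[0,-2.7,-3.0,0,0],[0,-2.7,-3.0,0,0],[0,-2.7,-3.0,0,0],[0,-2.7,-3.0,0,0],[0,-2.6,-2.8,0,0],[0,0,0,0,0],[0,0,0,0,0]]

```text
t: 1.8
tool_pos: [0.5076, 0.3038, 0.4388]
tcp_rot: [-0.001, -0.104, 0.995, -0.0]
contact_force: [-0.2, 0.4, 0.0]
finger_gap: -0.0
gripper_force: 0.0
```

```bash
python3 - <<'E'
from h import *
im,d=grab('wrist');save(im,'w1');z=load('wrist');C=cloud(z)
f=im.astype(float);r,g,b=f[...,0],f[...,1],f[...,2];m=(b>r*2)&(b>g*1.3)&(b>80)
n,l,st,ce=cv2.connectedComponentsWithStats(m.astype(np.uint8))
for i in range(1,n):
    if st[i,4]>60: print(st[i],ce[i].round(1),np.nanmedian(C[l==i],0).round(4))
E
python3 go.py .507 .3045 .22
```

```text
[  0  53  12  51 355] [ 3.8 84. ] [ 0.483  -0.0716  0.0399]
[  0 155  14  43 388] [  4.8 178.5] [ 0.5844 -0.0503  0.0679]
[301 205  42  34 965] [323.1 222.8] [0.5093 0.3077 0.2128]
t 1.85 tip [0.5065 0.3045 0.266 ] x [-0.978 -0.209  0.002] y [-0.209  0.978  0.   ] F [-1.14  0.42 -0.38] gap 1.8479887994824442e-05
delta tool cm [-0.06 -0.01  4.6 ]
```

View pics/w1.png

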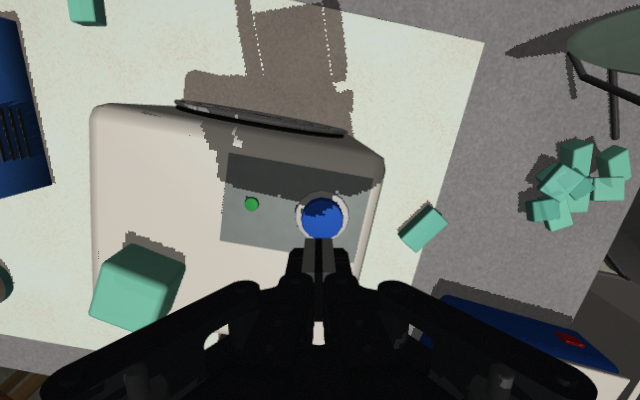

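The wrist view shows the blue button at about (322,220), just ahead of the shut fingertips, so the fingers are aligned over it. I'll descend.

Request:
play_rows:
  moves:
    - [[0,-0.1,0.1,1.2,0],[0,0,0,1.2,0],[0,0,0,1.2,0],[0,0,0,0.9,0],[0,0,0,0.2,0],[0,0,0,0.2,0],[0,0,0,0.2,0],[0,0,0,0.2,0],[0,0,0,0,0]]

```text
t: 2.75
tool_pos: [0.5078, 0.3057, 0.3867]
tcp_rot: [0.0, -0.106, 0.994, 0.0]
contact_force: [-0.5, -0.2, 0.1]
finger_gap: -0.0002
gripper_force: 0.0
```

```bash
python3 go.py
```

```text
t 2.75 tip [0.5078 0.3057 0.2137] x [-0.977 -0.211 -0.   ] y [-0.211  0.977  0.   ] F [-0.47 -0.2   0.11] gap -0.00015277971485335646
```

Request:
play_rows:
  moves:
    - [[0,0,0,0.15,0],[0,0,0,0.15,0],[0,0,0,0.15,0],[0,0,0,0.15,0],[0,0,0,0,0],[0,0,0,0,0]]

```text
t: 3.35
tool_pos: [0.5079, 0.3058, 0.3807]
tcp_rot: [0.0, -0.106, 0.994, 0.0]
contact_force: [1.7, -0.4, 1.0]
finger_gap: 0.0
gripper_force: 0.8
```

Request:
play_rows:
  moves:
    - [[0,0,0,0.1,0],[0,0,0,0.1,0],[0,0,0,0,0]]

```text
t: 3.65
tool_pos: [0.5079, 0.3057, 0.3794]
tcp_rot: [0.001, -0.106, 0.994, 0.0]
contact_force: [-0.4, -0.5, 4.6]
finger_gap: 0.0004
gripper_force: 2.9
```

Request:
play_rows:
  moves:
    - [[0,0,0,0.05,0],[0,0,0,0.05,0],[0,0,0,0,0]]

```text
t: 3.95
tool_pos: [0.5077, 0.3057, 0.3794]
tcp_rot: [0.001, -0.106, 0.994, 0.0]
contact_force: [-1.4, -1.8, 10.7]
finger_gap: -0.0001
gripper_force: 5.2
```

The blue button is at its stop (force rising with no travel). I'll retract and move to hover near the rocker.

Request:
play_rows:
  moves:
    - [[0,0,0,-1.5,0],[0,0,0,-3,0],[0,0,0,-1.8,0],[0,0.8,-4,0,0],[0,0.8,-4,0,0],[0,0.8,-4,0,0],[0,0.8,-4,0,0],[0,0.8,-4,0,0],[0,0.8,-4,0,0],[0,0.8,-4,0,0],[0,0.8,-4,0,0],[0,0.8,-4,0,0]]

```text
t: 5.15
tool_pos: [0.5131, -0.0628, 0.4402]
tcp_rot: [-0.0, -0.106, 0.994, 0.0]
contact_force: [-0.9, 0.0, -0.0]
finger_gap: 0.0001
gripper_force: 0.0
```

```bash
python3 go.py .53 -.125 .17
```

```text
t 5.15 tip [ 0.5129 -0.0627  0.2672] x [-0.977 -0.212  0.001] y [-0.212  0.977  0.001] F [-0.91  0.02 -0.03] gap 6.370044331691341e-05
delta tool cm [-0.36 -6.45  9.72]
```

Request:
play_rows:
  moves:
    - [[0,-0.2,-3.2,0,0],[0,-0.2,-3.2,1,0],[0,0,0,3,0],[0,0,0,3,0],[0,0,0,2.7,0],[0,0,0,0,0],[0,0,0,0,0]]

```text
t: 5.85
tool_pos: [0.531, -0.123, 0.3436]
tcp_rot: [-0.001, -0.106, 0.994, 0.0]
contact_force: [0.4, -0.2, 0.5]
finger_gap: -0.0001
gripper_force: 0.0
```

```bash
python3 - <<'E'
from h import *
im,d=grab('wrist');save(im,'w2')
E
python3 go.py
```

```text
t 5.9 tip [ 0.5316 -0.1232  0.1717] x [-0.977 -0.212 -0.001] y [-0.212  0.977 -0.001] F [0.37 0.37 0.22] gap 0.0001603008872820214
```

View pics/w2.png

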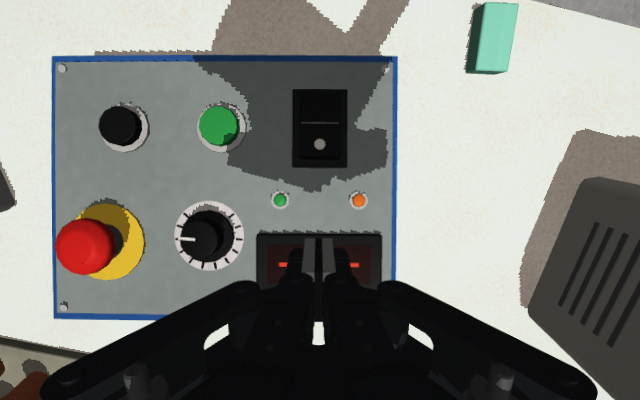

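The wrist view, unobstructed, shows the dot at (319.5,144), the rocker at 293–347 × 90–167 and green at (219,126). The yaw is well aligned.

```bash
python3 - <<'E'
from h import *
z=load('wrist');C=cloud(z)
for n,(u,v) in dict(dot=(319.5,144),green=(219,126),hinge=(320,123),rtop=(320,90),rbot=(320,166),L=(293,128),R=(347,128),up=(320,155),low=(320,105),panel=(270,130),stop=(121,126)).items():
    u0,v0=int(u),int(v);print(n,np.nanmedian(C[v0-2:v0+3,u0-2:u0+3].reshape(-1,3),0).round(4))
E
python3 go.py .482 -.133 .10
```

```text
dot [ 0.4843 -0.1328  0.0905]
green [ 0.4877 -0.2071  0.0826]
hinge [ 0.47   -0.1352  0.0837]
rtop [ 0.4466 -0.1402  0.0675]
rbot [ 0.5012 -0.1283  0.0808]
L [ 0.4782 -0.1543  0.0728]
R [ 0.4695 -0.1141  0.073 ]
up [ 0.4918 -0.1305  0.0924]
low [ 0.4577 -0.1378  0.0783]
panel [ 0.4835 -0.1714  0.0722]
stop [ 0.5028 -0.2785  0.0822]
t 5.9 tip [ 0.5316 -0.1232  0.1717] x [-0.977 -0.212 -0.001] y [-0.212  0.977 -0.001] F [0.37 0.37 0.22] gap 0.0001603008872820214
delta tool cm [5.06 0.09 7.17]
```

Request:
play_rows:
  moves:
    - [[0,2.5,0,2,0],[0,2.5,0.1,2,0],[0,0,0,2,0],[0,0,0,0.6,0],[0,0,0,0,0],[0,0,0,0.2,0],[0,0,0,0.2,0],[0,0,0,0.2,0],[0,0,0,0.2,0],[0,0,0,0,0]]

```text
t: 6.9
tool_pos: [0.4819, -0.1326, 0.2695]
tcp_rot: [-0.0, -0.106, 0.994, 0.0]
contact_force: [-0.4, 0.6, -1.0]
finger_gap: -0.0002
gripper_force: 0.0
```

```bash
python3 go.py
```

```text
t 6.9 tip [ 0.4819 -0.1325  0.0965] x [-0.977 -0.212  0.   ] y [-0.212  0.977  0.   ] F [-0.38  0.65 -0.96] gap -0.00016467561391476224
```

Request:
play_rows:
  moves:
    - [[0,0,0,0.2,0],[0,0,0,0.2,0],[0,0,0,0.15,0],[0,0,0,0.15,0],[0,0,0,0,0]]

```text
t: 7.4
tool_pos: [0.4823, -0.1328, 0.263]
tcp_rot: [0.001, -0.106, 0.994, -0.0]
contact_force: [0.3, 1.2, 2.1]
finger_gap: -0.0003
gripper_force: 1.0
```

Request:
play_rows:
  moves:
    - [[0,0,0,0.1,0],[0,0,0,0.1,0],[0,0,0,0,0]]

```text
t: 7.7
tool_pos: [0.4823, -0.1328, 0.261]
tcp_rot: [0.001, -0.106, 0.994, -0.0]
contact_force: [2.0, 0.0, 3.9]
finger_gap: -0.0002
gripper_force: 1.8
```

Request:
play_rows:
  moves:
    - [[0,0,0,0.1,0],[0,0,0,0.1,0],[0,0,0,0,0]]

```text
t: 8.0
tool_pos: [0.4823, -0.1328, 0.259]
tcp_rot: [0.001, -0.106, 0.994, -0.0]
contact_force: [2.5, 0.7, 4.6]
finger_gap: 0.0001
gripper_force: 2.1
```

Request:
play_rows:
  moves:
    - [[0,0,0,0.1,0],[0,0,0,0,0]]

```text
t: 8.2
tool_pos: [0.4824, -0.1328, 0.2587]
tcp_rot: [0.001, -0.106, 0.994, -0.0]
contact_force: [1.4, 1.3, 9.2]
finger_gap: 0.0002
gripper_force: 5.0
```

Request:
play_rows:
  moves:
    - [[0,0,0,0.05,0],[0,0,0,0,0]]

```text
t: 8.4
tool_pos: [0.4824, -0.1328, 0.2586]
tcp_rot: [0.001, -0.106, 0.994, -0.001]
contact_force: [-0.2, 1.2, 13.5]
finger_gap: -0.0002
gripper_force: 6.8
```

Request:
play_rows:
  moves:
    - [[0,0,0,-1,0],[0,0,0,-3,0],[0,-2.5,0,-2.5,0],[0,-2.5,0,-2,0],[0,0,0,0,0],[0,0,0,0,0]]

```text
t: 9.0
tool_pos: [0.5303, -0.1218, 0.3416]
tcp_rot: [-0.001, -0.107, 0.994, 0.0]
contact_force: [0.1, 0.2, -0.7]
finger_gap: -0.0
gripper_force: 0.0
```

```bash
python3 - <<'E'
from h import *
im,d=grab('wrist');save(im,'w3');C=cloud(load('wrist'))
f=im.astype(float);r,g,b=f[...,0],f[...,1],f[...,2];v,u=np.mgrid[:400,:640]
m=(g>r*1.8)&(g>b*1.4)&(g>40)&(np.hypot(u-219,v-126)<35);print('green',u[m].mean(),v[m].mean(),np.nanmedian(C[m],0).round(4))
for n,(u,v) in dict(dot=(319.5,144),up=(320,155),hinge=(320,123),low=(320,105)).items():
    u0,v0=int(u),int(v);print(n,np.nanmedian(C[v0-2:v0+3,u0-2:u0+3].reshape(-1,3),0).round(4))
E
python3 go.py .4870 -.2075 .10
```

```text
green 215.81636060100166 126.0584307178631 [ 0.4873 -0.2078  0.082 ]
dot [ 0.4837 -0.1317  0.0859]
up [ 0.4911 -0.1293  0.0871]
hinge [ 0.4691 -0.1341  0.0842]
low [ 0.457  -0.1368  0.0825]
t 9.05 tip [ 0.5291 -0.1216  0.1678] x [-0.977 -0.212  0.003] y [-0.212  0.977  0.002] F [-0.72 -0.26 -0.46] gap -2.0800296092036164e-05
delta tool cm [ 5.91 -7.51  6.79]
```

View pics/w3.png

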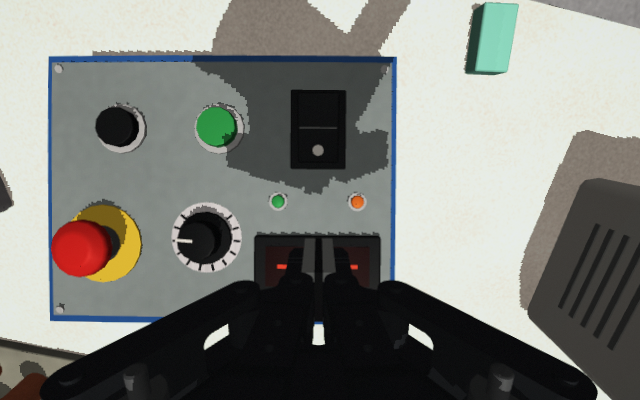

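The rocker surface has flattened from about 0.40 to 0.12 rad of slope, so it is fully on. Green is at (216,126) in this view. I'll press it next.

Request:
play_rows:
  moves:
    - [[0,3,-3.8,0,0],[0,2.9,-3.7,0,0],[0,0,0,3,0],[0,0,0,2.6,0],[0,0,0,1,0],[0,0,0,0.3,0],[0,0,0,0.3,0],[0,0,0,0.2,0],[0,0,0,0,0]]

```text
t: 9.95
tool_pos: [0.4893, -0.2077, 0.2688]
tcp_rot: [0.0, -0.107, 0.994, -0.0]
contact_force: [-0.2, 0.6, 0.4]
finger_gap: 0.0
gripper_force: 0.0
```

```bash
python3 go.py .487 -.2075 .09
```

```text
t 9.95 tip [ 0.4895 -0.2078  0.0958] x [-0.977 -0.212 -0.001] y [-0.212  0.977 -0.001] F [-0.24  0.63  0.45] gap 4.9394908789938534e-05
delta tool cm [0.23 0.09 0.58]
```

Request:
play_rows:
  moves:
    - [[0,0.3,0.1,0.2,0],[0,0,0,0.2,0],[0,0,0,0.2,0],[0,0,0,0.2,0],[0,0,0,0.2,0],[0,0,0,0.15,0],[0,0,0,0,0]]

```text
t: 10.65
tool_pos: [0.4859, -0.2075, 0.2565]
tcp_rot: [-0.0, -0.106, 0.994, 0.0]
contact_force: [0.2, -0.5, 0.7]
finger_gap: 0.0002
gripper_force: 0.0
```

Request:
play_rows:
  moves:
    - [[0,0,0,0.15,0],[0,0,0,0.15,0],[0,0,0,0,0]]

```text
t: 10.95
tool_pos: [0.4861, -0.2076, 0.2539]
tcp_rot: [0.0, -0.106, 0.994, -0.0]
contact_force: [0.5, -0.2, 2.0]
finger_gap: -0.0
gripper_force: 0.7
```

Request:
play_rows:
  moves:
    - [[0,0,0,0.1,0],[0,0,0,0.1,0],[0,0,0,0,0]]

```text
t: 11.25
tool_pos: [0.486, -0.2077, 0.2518]
tcp_rot: [0.0, -0.106, 0.994, -0.0]
contact_force: [1.9, 0.5, 1.7]
finger_gap: 0.0
gripper_force: 1.0
```

Request:
play_rows:
  moves:
    - [[0,0,0,0.1,0],[0,0,0,0.05,0],[0,0,0,0,0]]

```text
t: 11.55
tool_pos: [0.486, -0.2077, 0.2503]
tcp_rot: [0.0, -0.106, 0.994, -0.0]
contact_force: [1.0, -0.2, 3.3]
finger_gap: 0.0001
gripper_force: 1.4
```

Request:
play_rows:
  moves:
    - [[0,0,0,0.1,0],[0,0,0,0.05,0],[0,0,0,0,0]]

```text
t: 11.85
tool_pos: [0.486, -0.2076, 0.25]
tcp_rot: [0.0, -0.106, 0.994, -0.0]
contact_force: [-1.4, 1.9, 12.3]
finger_gap: -0.0005
gripper_force: 6.3
```

Request:
play_rows:
  moves:
    - [[0,0,0,0.1,0],[0,0,0,0,0]]

```text
t: 12.05
tool_pos: [0.486, -0.2076, 0.2498]
tcp_rot: [0.001, -0.107, 0.994, -0.001]
contact_force: [-3.0, 1.5, 19.3]
finger_gap: 0.0001
gripper_force: 9.6
```

The button is at a hard stop after about 6 mm. I'll retract and verify.

Request:
play_rows:
  moves:
    - [[0,0,0,-1,0],[0,0,0,-3,0],[0,-2.5,3.5,-3,0],[0,-2.5,3.5,-3,0],[0,0,0,0,0],[0,0,0,0,0]]

```text
t: 12.65
tool_pos: [0.5183, -0.1314, 0.345]
tcp_rot: [-0.0, -0.108, 0.994, -0.0]
contact_force: [-0.1, -0.4, -0.5]
finger_gap: 0.0003
gripper_force: 0.0
```

```bash
python3 - <<'E'
from h import *
from h import load as L
def chk(n):
    z=L(n);im=z['im'].astype(float);r,g,b=im[...,0],im[...,1],im[...,2];C=cloud(z);v,u=np.mgrid[:400,:640]
    W=C
    for nm,m,c in (('green',(g>r*1.8)&(g>b*1.4)&(g>40),(.487,-.2075)),('stop',(r<50)&(g<50)&(b<50),(.502,-.28)),('blue',(b>r*2)&(b>g*1.3)&(b>80),(.508,.305))):
        k=m&(np.hypot(W[...,0]-c[0],W[...,1]-c[1])<.013)
        if k.sum()>5: print(n,nm,k.sum(),np.nanmedian(W[k],0).round(4))
chk('top');chk('wrist')
im0=L('top')['im'].copy();print('--')
im,d=grab('top');save(im,'top1');grab('wrist');chk('top');chk('wrist')
p=L('wrist');C=cloud(p)
E
python3 go.py
```

```text
top green 63 [ 0.4879 -0.2071  0.0795]
top stop 65 [ 0.5013 -0.2801  0.0803]
top blue 76 [0.5079 0.3042 0.2108]
wrist green 1039 [ 0.487  -0.2073  0.082 ]
wrist stop 1112 [ 0.5019 -0.2789  0.0817]
--
top green 25 [ 0.4803 -0.2045  0.0726]
top stop 18 [ 0.4986 -0.2875  0.0792]
top blue 75 [0.5085 0.3046 0.2037]
wrist green 881 [ 0.4875 -0.2075  0.0759]
wrist stop 1041 [ 0.5016 -0.279   0.0817]
t 12.75 tip [ 0.5171 -0.1324  0.1706] x [-0.977 -0.212  0.003] y [-0.212  0.977  0.001] F [ 0.35  0.25 -0.16] gap 0.00010160186458982976
```

View pics/top1.png

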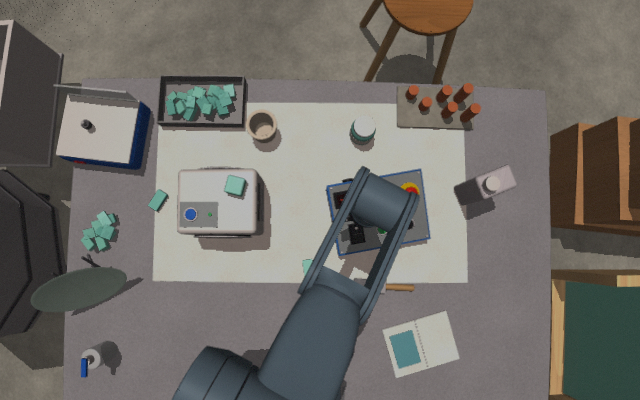

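The blue button is down about 7 mm and the green about 6 mm. The stop button's height is unchanged, and the top view shows the machines and the other things I can see unmoved. I'm handing in.

```bash
python3 -c "
from plant import workorder
print(workorder.finish_job())"
```

```text
the job is handed in; nothing more can be done
None
```

I switched on the extractor, the mains rocker and the green start button in that order, pressing each to its stop with under 20 N. The final camera check showed the stop button not pressed and nothing visible moved, and I handed the job in at about 12.8 s; no verdict was returned.

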